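# Lock the pill organiser away

## Robot

A 6-joint arm with a two-finger parallel gripper is mounted at the origin on the work surface; the furniture and walls round the work are solid. World frame = base frame: x ahead of the robot, y to its left, z up, the work surface at z = 0. Lengths are in m, angles in rad, forces in N, time in s.
With the tool pointing down it reaches from about 0.275 to 0.725 m from the base axis. Payload 15.9 kg.
Tool frame: the origin (TCP) lies on the centre line of the jaws, within the pads' length; the fingertips stand 17 mm ahead of it and the grasp point (between the pads) lies 2 mm behind it; z points along the fingers, y is the line along which they close (so a half turn about z gives the same grasp; the last joint's range is limited). The gripper opens to 85 mm and grips with 20 to 120 N. Pads are 22 mm wide; open, the fingers measure 114 mm over their backs; the gripper's body (76 mm by 85 mm) begins 54 mm behind the grasp point. The pads swing forward as they close: fully open they stand 13 mm farther back than shut.
Start: joints at [1.322, 0.213, -0.034, 1.323, 0, 1.571], TCP at [0.123, 0.485, 0.248] pointing down, gripper open.
Joint ranges: [-2.98, 2.98], [-0.74, 1.72], [-1.14, 1.35], [-2.1, 2.04], [-1.57, 1.44], [-3.14, 3.14]. Speed limits (rad/s): [1.89, 1.89, 2.39, 2.57, 3.14, 3.14].

## Interface

Orientations are given as [roll, pitch, yaw] about the fixed x, y, z axes, in that order (R = Rz(yaw) Ry(pitch) Rx(roll)).
In Python, from plant import ctrl gives the robot as it stands. The module is installed in compiled form; this text tells all that it offers.
- The arm moves only by the tool carry_out, never from a script. Its argument "commands" is a list of rows, each a list of 7 numbers: the shift along the world's x, y, z in cm, then the turn, a rotation vector about the world's x, y, z in rad, then the opening, from -1 (shut) to 1 (fully open). A call has 1 to 12 rows; each row shifts and turns the commanded pose from where the row before left it; what a row does not reach is not made up. A row lasts 1/12 s, in which the tool goes at most 41.7 mm and 7.16 degrees, less where a joint would pass 70% of its speed; a pose out of reach is approached as far as the arm can. A call with a gripper value outside its range is refused whole. The fingers move at their own pace and stop on an object; "force" is the grip in N (left out, the last holds). Time passes only in rows, so rows that do not move let the fingers close. It gives the time, the measured TCP pose, the force, the opening and the grip force at its end, in the units of the state.
- ctrl.get_state(): the state, without advancing time (a new reading comes with each control period).
- ctrl.snapshot(name): name is "side" or "top" or "wrist"; returns (picture, depth): 400x640x3 uint8, red, green, blue; 400x640 float32, m along the optical axis (not along the pixel's ray), 0 where there is no reading.
- ctrl.camera_params(name): a dict with "intrinsics" (3x3 intrinsics, pixels), "dist" ([k1, k2, p1, p2, k3] as OpenCV has them; the pictures are not rectified), "extrinsics" (4x4, takes a point from camera to world coordinates); the wrist camera has in their place "hand_eye" (4x4, takes a point from camera to tool coordinates, whose origin is the TCP and whose axes are the flange's). Camera axes: x right, y down, z forward; pixel columns grow to the right and rows downward; lengths in m; the calibration is good to about 2 mm. A picture is of the moment at which its call begins: read the wrist's pose just before it. camera_params takes no time and is no camera call.
- ctrl.finish_job(): hands the job in; it is judged then, once.
The state is a dict: "t": time; "joints": joint angles; "joint_velocities": joint speeds; "effort": joint torques, N m; "tcp_pos": TCP position; "ee_rot": TCP orientation; "contact_force": force on the tool from outside, world axes, zero at the start; "wrist_torque": the same for the moment, N m; "opening": finger opening in m; "finger_force": force on a finger pad.
Only numpy, scipy, OpenCV 4.12 (cv2) and the standard library are available. Lean on these libraries where they do the work, as an engineer would, in place of code of your own. Each camera call takes 0.05 s, during which the arm holds its last target. There are 200 camera calls.

## Task

Put the long pill organiser away: lay it flat, right way up, in the open drawer of the small white lock box and push the drawer fully shut. Then reach into the round well in the box's top and turn the knob clockwise as far as it goes, to lock the drawer. Leave the jars and the small pot standing round the organiser where they are.

Things in the scene. Friction and masses are not known exactly. Their poses are not given: they have to be found in the camera images.
- pill_box: Weekly pill organiser, a long flat blue box 41 x 166 x 24 mm (x, y, z) with seven lids on top, lying loose on the table left of the fruit basket, about 75 g. Origin: on its underside, near the centre; y runs along its length, z up. Its solid body spans x = -15 to 19 mm, z = 0 to 21 mm; only thin lid tabs stick out beyond it towards -x.
- lock_box: White lock box fixed to the table right of the fruit basket, 130 mm deep (x), 215 mm wide (y). Origin: centre of its underside. Its front looks along its own -x, to the robot's right (world -y, within 0.3 rad). Its front 46 mm is a step 49 mm high, the rest is 85 mm high; in that top, centred 23 mm behind (+x) the origin, is a round vertical well 72 mm across, floor 51 mm above the table.
- fruit_basket (a point): On the table under the middle of the fixed wire basket of fruit, between lock box and organiser. About 0.24 m across, under 0.2 m high: carry things over it or round its front. The back wall, at x = 0.62 m, rises straight up from the table's back edge: keep arm and gripper off it. Beyond the drawer, at the table's right end (y below -0.42 m) stand fixed spice jars and a bottle up to 0.2 m high.
- drawer (a joint): Opening of the lock box's drawer in m: 0 fully shut, 0.105 fully open; it starts open by about 0.1. It slides with light friction (under 3 N) and stays where it is left. A hidden cam on the knob holds the shut drawer when locked, so leave the knob unlocked until the drawer is shut.
- drawer_in (a point): On the drawer's inner floor (9 mm above the table), mid of its open part; moves with the drawer (axes: the lock box's). Only with its y along this y does the organiser fit. Inside it is 190 mm wide (y), from 52 mm before (-x) to 58 mm behind this point; side walls reach 34 mm, front panel 41 mm above the table. The box's low step begins about 50 mm behind (+x) this point, its tall part 96 mm.
- drawer_front (a point): Middle of the outer face of the aluminium pull ledge (70 mm wide, 8 mm high, 8 mm proud of the front panel) on the drawer's front, 36 mm above the table; moves with the drawer. Push here along the lock box's +x to shut it. The panel behind it is 10 mm thick, 215 mm wide, 5 to 41 mm above the table.
- knob (a joint): Angle of the knob in rad: 0 unlocked stop, 1.4 locked stop; grows as the knob turns clockwise seen from above. It starts within 0.25 of 0, stays where it is left (friction about 0.04 N m).
- knob_grip (a point): On the knob's vertical axis, 66.5 mm above the table, mid height of its grey bar grip; turns with the knob. The bar is 42 mm long along this point's x, 12 mm wide (y), from 56.5 to 76.5 mm above the table: its top is 8.5 mm below the well's lip. Under it is a disc 48 mm across, top at 56.5 mm. 30 mm is free between each flat side of the bar and the well's wall.
- jar_1: Glass jar with a red screw lid, 68 x 68 x 135 mm, loose bystander at the back left, behind the organiser. Origin: centre of its underside.
- pot_1: Small low pot with a red lid, 58 x 58 x 50 mm, loose bystander left of and behind the organiser. Origin: centre of its underside.
- tablet_jar: Dark blue tablet jar with a white cap, 56 x 56 x 96 mm, loose bystander at the back left. Origin: centre of its underside.

How it is judged:
By the outcome, as a careful person would: the job done as asked, in the order asked, and still so for the second after the job is handed in, with the robot touching nothing.
It also fails if it takes over 72 s, if anything falls off the work surface, if the arm or the gripper's body presses on something with over 40 N, if the wrist force passes 120 N, or if a joint passes its speed limit or range.

## Working session

There is one attempt and no reset: what is moved stays moved. The work goes in short steps, Python scripts to look and compute and a tool call to move; the robot and the scene stay as the last step left them, time stands still between calls to the robot, and variables do not carry over. Pictures are saved under pics/ and viewed, at most 11 in all, crops included, and the job is handed in when it is done.

Besides the shell and the picture viewer there is one more tool, called after ">>>" as a command line: name --pt "numbers of a row" for each row, then --argument value for the rest. carry_out: Moves the arm, as the interface text tells. Its arguments: {"type":"object","properties":{"commands":{"type":"array"},"force":{"type":"number"}},"required":["commands"]}

```bash
mkdir -p pics
cat > h.py <<'E'
import numpy as np, cv2
from plant import ctrl
def snap(n):
    s=ctrl.get_state(); p=ctrl.camera_params(n); im,d=ctrl.snapshot(n)
    return s,p,im,d
def save(n,f):
    s,p,im,d=snap(n); cv2.imwrite('pics/'+f,im[:,:,::-1]); np.savez('pics/'+f[:-4],im=im,d=d); return s,p,im,d
def rays(p,uv,E):
    K=np.array(p['intrinsics']);D=np.array(p['dist'],float)
    q=cv2.undistortPoints(np.array(uv,float).reshape(-1,1,2),K,D).reshape(-1,2)
    r=np.c_[q,np.ones(len(q))]
    return E[:3,3],r@E[:3,:3].T,r
def onplane(p,uv,z,E=None):
    E=np.array(p['extrinsics']) if E is None else E
    o,r,_=rays(p,uv,E); return o+r*((z-o[2])/r[:,2])[:,None]
def cloud(p,d,E=None):
    E=np.array(p['extrinsics']) if E is None else E
    v,u=np.mgrid[:400,:640]; o,r,c=rays(p,np.c_[u.ravel(),v.ravel()],E)
    P=o+r*d.reshape(-1,1); P[d.ravel()==0]=np.nan
    return P.reshape(400,640,3)
E
python3 - <<'E'
from h import *
s,p,im,d=save('top','top0.png'); s2,p2,im2,d2=save('side','side0.png')
cv2.imwrite('pics/both.png',np.vstack([im,im2])[:,:,::-1][:, :]) 
print(s['tcp_pos'],s['ee_rot'],s['opening'],p['extrinsics'],p2['extrinsics'],ctrl.camera_params('wrist')['hand_eye'])
E
```

```text
[0.12304682 0.48427353 0.24782946] [-3.14047653e+00 -1.88885080e-06  2.89278349e+00] 0.08543816762886212 [[ 0.00525741 -0.99417074  0.10768888  0.34528865]
 [-0.99989865 -0.00380156  0.01371986  0.06025901]
 [-0.0132305  -0.10775009 -0.99408997  1.30140335]
 [ 0.          0.          0.          1.        ]] [[ 0.89520458 -0.2855927   0.34211923 -0.01257181]
 [-0.44561293 -0.56302485  0.69601159 -0.93483795]
 [-0.0061542  -0.77552551 -0.63128623  0.99929903]
 [ 0.          0.          0.          1.        ]] [[-4.79324585e-04 -9.58725251e-01 -2.84333719e-01  7.30171274e-02]
 [ 9.99999314e-01 -1.55667502e-04 -1.16089605e-03  2.50067875e-04]
 [ 1.06871884e-03 -2.84334080e-01  9.58724668e-01 -1.25327063e-01]
 [ 0.00000000e+00  0.00000000e+00  0.00000000e+00  1.00000000e+00]]
```

View pics/top0.png

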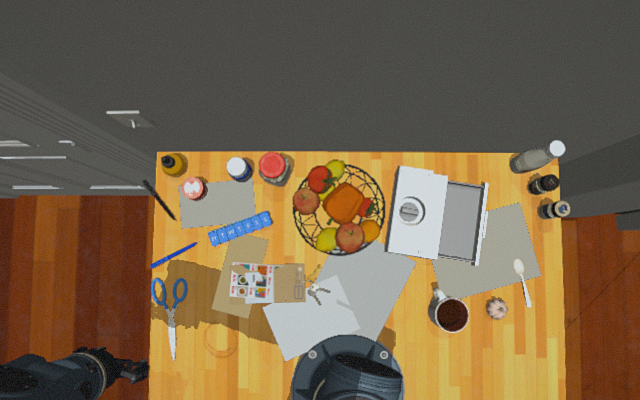

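View pics/side0.png

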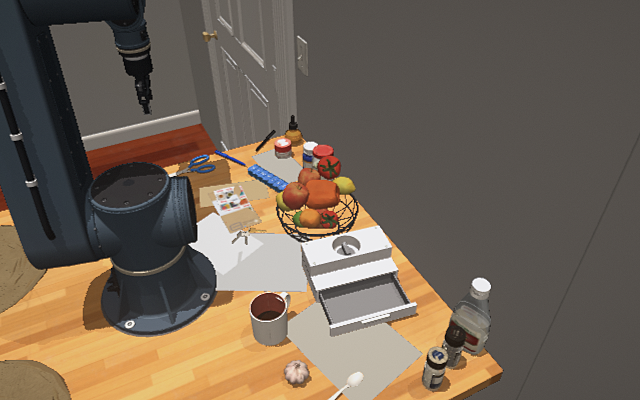

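The top view shows the organiser at about (240,229), the lock box top at about (417,212) with its knob at (411,210), and the open drawer at about (465,222). The side view confirms that the drawer faces world -y.

Run:
```python
from h import *
p=ctrl.camera_params('top'); z=np.load('pics/top0.npz'); im,d=z['im'],z['d']; P=cloud(p,d)
hsv=cv2.cvtColor(im,cv2.COLOR_RGB2HSV)
m=((hsv[...,0]>95)&(hsv[...,0]<125)&(hsv[...,1]>120)&(hsv[...,2]>70)).astype(np.uint8)
r=np.zeros_like(m); r[205:255,200:280]=1; m&=r
n,l,st,c=cv2.connectedComponentsWithStats(cv2.morphologyEx(m,cv2.MORPH_CLOSE,np.ones((5,5))))
i=1+st[1:,4].argmax(); vv,uu=np.nonzero(l==i)
print('pill px',st[i]); W=onplane(p,np.c_[uu,vv],.022)[:,:2]
R=cv2.minAreaRect((W*1000).astype(np.float32)); print('pill',R, cv2.boxPoints(R), 'z',np.nanmedian(P[l==i][:,2]))
def rect(name,mask,zz):
    n,l,st,c=cv2.connectedComponentsWithStats(mask.astype(np.uint8)); i=1+st[1:,4].argmax()
    vv,uu=np.nonzero(l==i); W=onplane(p,np.c_[uu,vv],zz)[:,:2]
    R=cv2.minAreaRect((W*1000).astype(np.float32)); print(name,st[i],R,cv2.boxPoints(R).round(1).tolist(),np.nanmedian(P[l==i][:,2]))
Z=P[...,2]; roi=np.zeros(Z.shape,bool); roi[155:275,380:500]=1
rect('top',roi&(Z>.075)&(Z<.1),.085)
rect('step+',roi&(Z>.042)&(Z<.06)&(np.arange(640)>430),.049)
rect('drawerfloor',roi&(Z>.0)&(Z<.018)&(np.arange(640)>440)&(hsv[...,1]<40)&(np.arange(640)<484),.009)
well=roi&(Z>.045)&(Z<.08)&(np.arange(640)<428)&(np.arange(640)>394); rect('well',well,.06)
for k,(a,b,c2,d2) in {'jars':(150,200,165,300)}.items():
    q=(Z>.03); q[:a]=0;q[b+10:]=0;q[:,:c2]=0;q[:,d2-8:]=0
    n,l,st,c=cv2.connectedComponentsWithStats(q.astype(np.uint8))
    for i in range(1,n):
        if st[i,4]>40: Q=P[l==i]; print(st[i],np.nanmin(Q,0).round(3),np.nanmax(Q,0).round(3))
a=cv2.resize(im[195:262,195:285],None,fx=6,fy=6,interpolation=2); b=cv2.resize(im[155:270,380:500],None,fx=4.5,fy=4.5,interpolation=2)
o=np.zeros((a.shape[0]+0,0,3)); H=max(a.shape[0],b.shape[0]); W=a.shape[1]+b.shape[1]
print(a.shape,b.shape); cv2.imwrite('pics/lb.png',b[:,:,::-1])
```

```text
pill px [208 212  64  34 883]
pill ((407.4850769042969, 276.9908142089844), (38.278560638427734, 164.2104034423828), 21.19540023803711) [[359.95538 346.62204]
 [419.32562 193.51999]
 [455.01477 207.35959]
 [395.64453 360.46164]] z 0.02255139655087457
top [ 387  165   47   92 2397] ((450.1623229980469, -150.92181396484375), (86.36486053466797, 215.86134338378906), 81.1809310913086) [[336.8999938964844, -177.0], [550.2000122070312, -210.10000610351562], [563.4000244140625, -124.80000305175781], [350.1000061035156, -91.69999694824219]] 0.0849894926886472
step+ [ 431  174   17   86 1000] ((438.0050964355469, -220.40110778808594), (39.181663513183594, 213.98794555664062), 81.74578094482422) [[329.29998779296875, -224.39999389648438], [541.0999755859375, -255.10000610351562], [546.7000122070312, -216.39999389648438], [334.8999938964844, -185.6999969482422]] 0.04936578370582856
drawerfloor [ 441  183   41   78 2496] ((429.3697814941406, -293.5775451660156), (91.483642578125, 192.32666015625), 81.21022033691406) [[327.29998779296875, -324.1000061035156], [517.4000244140625, -353.5], [531.4000244140625, -263.1000061035156], [341.29998779296875, -233.6999969482422]] 0.00931932379399536
well [395 196  30  29 660] ((452.8527526855469, -154.0491180419922), (70.24378967285156, 72.79301452636719), 0.1721167415380478) [[417.6000061035156, -117.80000305175781], [417.79998779296875, -190.60000610351562], [488.1000061035156, -190.3000030517578], [487.8999938964844, -117.5]] 0.054885901338667664
[258 151  33  35 850] [0.518 0.147 0.03 ] [0.59  0.221 0.141]
[165 154  19  22 327] [0.544 0.428 0.03 ] [0.6   0.475 0.107]
[227 157  25  24 441] [0.53  0.249 0.031] [0.584 0.3   0.1  ]
[181 178  24  22 422] [0.481 0.369 0.03 ] [0.534 0.427 0.057]
(402, 540, 3) (518, 540, 3)
```

View pics/lb.png

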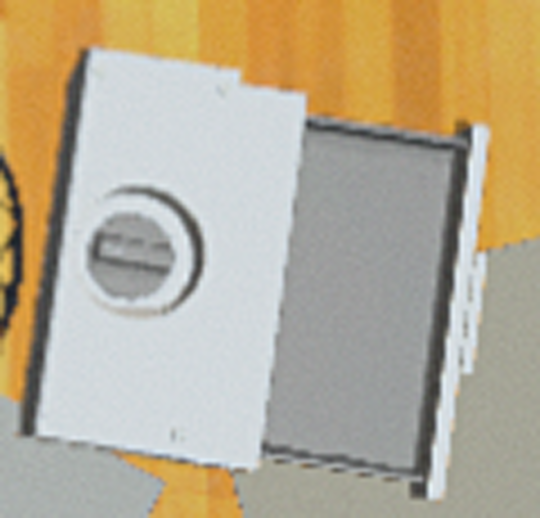

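The crop shows the box top with the well and knob bar on the left, the step and the open, empty drawer on the right, and the pull ledge at about (475,310) in the crop. Box yaw is about 81.3°. The organiser is at about (0.407, 0.277) with its length at 111°. I'm moving above it now.

>>> carry_out --pt "2.37 -1.73 0 0 0 -0.0793 1" --pt "2.37 -1.73 0 0 0 -0.0793 1" --pt "2.37 -1.73 0 0 0 -0.0793 1" --pt "2.37 -1.73 0 0 0 -0.0793 1" --pt "2.37 -1.73 0 0 0 -0.0793 1" --pt "2.37 -1.73 0 0 0 -0.0793 1" --pt "2.37 -1.73 0 0 0 -0.0793 1" --pt "2.37 -1.73 0 0 0 -0.0793 1" --pt "2.37 -1.73 0 0 0 -0.0793 1" --pt "2.37 -1.73 0 0 0 -0.0793 1" --pt "2.37 -1.73 0 0 0 -0.0793 1" --pt "2.37 -1.73 0 0 0 -0.0793 1"

```text
t: 1.1
tcp_pos: [0.4084, 0.2758, 0.2481]
ee_rot: [-3.141, 0.0, 1.937]
contact_force: [0.2, 1.7, 0.3]
opening: 0.0855
finger_force: 0.0
```

>>> carry_out --pt "0 0 0 0 0 0 1" --pt "0 0 0 0 0 0 1" --pt "0 0 0 0 0 0 1"

```text
t: 1.35
tcp_pos: [0.4072, 0.277, 0.248]
ee_rot: [-3.141, -0.0, 1.942]
contact_force: [-0.5, 0.3, -1.0]
opening: 0.0856
finger_force: 0.0
```

```bash
cat >> h.py <<'E'
from scipy.spatial.transform import Rotation as Ro
def wristE(s,p):
    T=np.eye(4);T[:3,:3]=Ro.from_euler('xyz',s['ee_rot']).as_matrix();T[:3,3]=s['tcp_pos'];return T@np.array(p['hand_eye'])
E
python3 - <<'E'
from h import *
s,p,im,d=save('wrist','w1.png'); E=wristE(s,p); P=cloud(p,d,E)
print(s['t'],s['tcp_pos'],s['ee_rot'],s['joints'])
hsv=cv2.cvtColor(im,cv2.COLOR_RGB2HSV)
m=((hsv[...,0]>95)&(hsv[...,0]<125)&(hsv[...,1]>120)&(hsv[...,2]>70)).astype(np.uint8)
n,l,st,c=cv2.connectedComponentsWithStats(cv2.morphologyEx(m,cv2.MORPH_CLOSE,np.ones((7,7))))
i=1+st[1:,4].argmax(); vv,uu=np.nonzero(l==i); W=onplane(p,np.c_[uu,vv],.022,E)[:,:2]
R=cv2.minAreaRect((W*1000).astype(np.float32)); print(st[i],R,cv2.boxPoints(R).round(1).tolist(),np.nanmedian(P[l==i][:,2]))
E
```

```text
1.35 [0.40722002 0.27697908 0.24803356] [-3.14087008e+00 -5.09738467e-05  1.94161972e+00] [ 5.97164870e-01  1.98080053e-01 -5.36054030e-02  1.31980358e+00
  2.11830218e-04  1.79713771e+00]
[ 307   96   37  141 4633] ((406.7237854003906, 280.0543212890625), (39.64573287963867, 162.9576416015625), 20.8371639251709) [[359.20001220703125, 349.20001220703125], [417.20001220703125, 196.89999389648438], [454.20001220703125, 211.0], [396.29998779296875, 363.29998779296875]] 0.022907731527794684
```

View pics/w1.png

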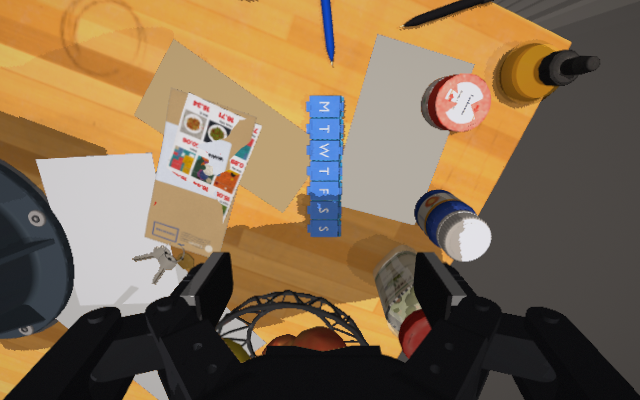

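The wrist view shows the organiser at about (324,166), aligned with the jaws, with nothing in the way. The pot (458,103), tablet jar (450,225) and jar (410,310) are all clear of it. Both views agree on its pose to within 3 mm, so I'm descending.

>>> carry_out --pt "0 0.1 -2 0 0 0 1" --pt "0 0 -3.5 0 0 0 1" --pt "0 0 -3.5 0 0 0 1" --pt "0 0 -3.5 0 0 0 1" --pt "0 0 -3.5 0 0 0 1" --pt "0 0 -3 0 0 0 1" --pt "0 0 -2 0 0 0 1" --pt "0 0 -1.2 0 0 0 1" --pt "0 0 -0.7 0 0 0 1" --pt "0 0 0 0 0 0 1" --pt "0 0 0 0 0 0 1"

```text
t: 2.32
tcp_pos: [0.4073, 0.2785, 0.0198]
ee_rot: [3.141, -0.0, 1.942]
contact_force: [0.9, 0.3, 0.6]
opening: 0.0855
finger_force: 0.0
```

>>> carry_out --pt "0 0 0 0 0 0 -1" --pt "0 0 0 0 0 0 -1" --pt "0 0 0 0 0 0 -1" --pt "0 0 0 0 0 0 -1" --pt "0 0 0 0 0 0 -1" --pt "0 0 0 0 0 0 -1" --pt "0 0 0 0 0 0 -1" --pt "0 0 0 0 0 0 -1" --pt "0 0 0 0 0 0 -1" --pt "0 0 0 0 0 0 -1" --force 30

```text
t: 3.15
tcp_pos: [0.408, 0.2783, 0.0199]
ee_rot: [3.14, -0.0, 1.941]
contact_force: [-0.4, -0.2, 7.0]
opening: 0.0347
finger_force: 30.1
```

The jaws closed on the body at 34.7 mm. Lifting and carrying it over the basket.

>>> carry_out --pt "0 0 1 0 0 0 -1" --pt "0 0 2 0 0 0 -1" --pt "0 0 3 0 0 0 -1" --pt "0 0 3.5 0 0 0 -1" --pt "0 0 3.5 0 0 0 -1" --pt "0 0 3.5 0 0 0 -1" --pt "0 0 3.5 0 0 0 -1" --pt "0 0 2.5 0 0 0 -1" --pt "0 0 1.5 0 0 0 -1" --pt "0 0 1 0 0 0 -1" --pt "0 0 0 0 0 0 -1"

```text
t: 4.07
tcp_pos: [0.408, 0.2783, 0.2714]
ee_rot: [3.139, -0.001, 1.941]
contact_force: [-0.1, 0.4, -0.4]
opening: 0.0344
finger_force: 30.6
```

>>> carry_out --pt "0.1 -2 0 0 0 0.04 -1" --pt "0.1 -2.6 0 0 0 0.05 -1" --pt "0.1 -3.0 0 0 0 0.055 -1" --pt "0.1 -3.0 0 0 0 0.055 -1" --pt "0.1 -3.0 0 0 0 0.055 -1" --pt "0.1 -3.0 0 0 0 0.055 -1" --pt "0.1 -3.0 0 0 0 0.055 -1" --pt "0.1 -3.0 0 0 0 0.055 -1" --pt "0.1 -3.0 0 0 0 0.055 -1" --pt "0.1 -3.0 0 0 0 0.055 -1"

```text
t: 4.9
tcp_pos: [0.4166, -0.0094, 0.2682]
ee_rot: [-3.141, -0.001, 2.474]
contact_force: [0.6, 0.1, -1.3]
opening: 0.0346
finger_force: 30.6
```

>>> carry_out --pt "0.1 -3 0 0 0 0.055 -1" --pt "0.1 -3.0 0 0 0 0.055 -1" --pt "0.1 -3.0 0 0 0 0.055 -1" --pt "0.1 -3.0 0 0 0 0.055 -1" --pt "0.1 -3.0 0 0 0 0.055 -1" --pt "0.1 -3.0 0 0 0 0.055 -1" --pt "0.1 -3.0 0 0 0 0.055 -1" --pt "0.1 -3.0 0 0 0 0.055 -1" --pt "0.1 -2.5 0 0 0 0.05 -1" --pt "0.1 -1.5 0 0 0 0.029 -1" --pt "0 0 0 0 0 0 -1" --pt "0 0 0 0 0 0 -1"

```text
t: 5.9
tcp_pos: [0.4269, -0.2882, 0.2679]
ee_rot: [3.14, -0.002, 2.988]
contact_force: [-0.5, 0.6, -0.7]
opening: 0.0346
finger_force: 30.6
```

Run:
```python
from h import *
s,p,im,d=save('wrist','w2.png'); E=wristE(s,p); P=cloud(p,d,E)
print(s['t'],s['tcp_pos'],s['ee_rot'],s['opening'],s['joints'])
hsv=cv2.cvtColor(im,cv2.COLOR_RGB2HSV); Z=P[...,2]
m=((hsv[...,0]>95)&(hsv[...,0]<125)&(hsv[...,1]>120)&(hsv[...,2]>70))
if m.sum()>500:
  Q=P[m];Q=Q[np.isfinite(Q).all(1)]; print('pill',np.percentile(Q,[2,50,98],0).round(3),len(Q))
x=np.array([np.cos(1.419),np.sin(1.419)]);y=np.array([-x[1],x[0]]); q=P[...,:2]-np.array([.429,-.2874]); bx=q@x;by=q@y
f=(Z<.018)&(Z>.002)&(abs(bx)<.06)&(abs(by)<.105)
print('floor',np.nanpercentile(bx[f],[1,99]),np.nanpercentile(by[f],[1,99]),f.sum())
w=(Z>.027)&(Z<.046)&(abs(bx)<.08)&(abs(by)<.12); print('walls',np.nanpercentile(bx[w],[1,99]),np.nanpercentile(by[w],[1,99]))
```

```text
5.9 [ 0.42687607 -0.28820809  0.26793021] [ 3.14047219e+00 -2.13749864e-03  2.98842225e+00] 0.03463784110102391 [-5.93915909e-01  2.44491930e-01  5.52418685e-02  1.38395750e+00
  1.01503945e-04 -4.40744426e-01]
pill [[ 0.345 -0.307  0.268]
 [ 0.391 -0.283  0.271]
 [ 0.461 -0.261  0.272]] 22655
floor [0.05311304 0.05548329] [-0.03420352  0.04082861] 12
walls [-0.06537014  0.05038962] [-0.0794925   0.10650853]
```

View pics/w2.png

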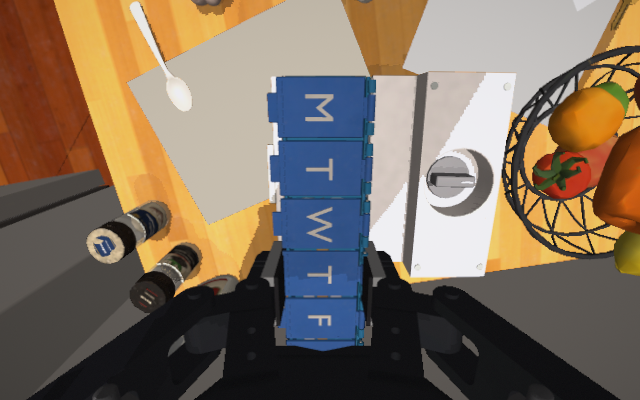

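The wrist view shows the organiser held upright with its M end towards the robot, parallel to the box step. The drawer is hidden beneath it, and the grip is centred to about 2 mm. Lowering it now.

>>> carry_out --pt "0.15 0 -2 0 0 0 -1" --pt "0 0 -3.5 0 0 0 -1" --pt "0 0 -3.5 0 0 0 -1" --pt "0 0 -3.5 0 0 0 -1" --pt "0 0 -3.0 0 0 0 -1" --pt "0 0 -2.5 0 0 0 -1" --pt "0 0 -1.5 0 0 0 -1" --pt "0 0 0 0 0 0 -1" --pt "0 0 0 0 0 0 -1"

```text
t: 6.7
tcp_pos: [0.4286, -0.2869, 0.0742]
ee_rot: [3.141, -0.001, 2.991]
contact_force: [0.0, -0.1, -0.5]
opening: 0.0346
finger_force: 30.6
```

>>> carry_out --pt "0 0 -1 0 0 0 -1" --pt "0 0 -1 0 0 0 -1" --pt "0 0 -0.8 0 0 0 -1" --pt "0 0 -0.7 0 0 0 -1" --pt "0 0 -0.5 0 0 0 -1" --pt "0 0 -0.2 0 0 0 -1" --pt "0 0 0 0 0 0 -1" --pt "0 0 0 0 0 0 -1"

```text
t: 7.37
tcp_pos: [0.4291, -0.2881, 0.0324]
ee_rot: [-3.142, 0.0, 2.99]
contact_force: [-0.2, -0.1, -0.3]
opening: 0.0345
finger_force: 30.6
```

>>> carry_out --pt "0 0 -0.15 0 0 0 -1" --pt "0 0 -0.1 0 0 0 -1" --pt "0 0 0 0 0 0 -1" --pt "0 0 0 0 0 0 -1"

```text
t: 7.7
tcp_pos: [0.429, -0.288, 0.0299]
ee_rot: [-3.142, 0.0, 2.99]
contact_force: [0.5, -0.1, -0.6]
opening: 0.0347
finger_force: 30.6
```

>>> carry_out --pt "0 0 0 0 0 0 0.1" --pt "0 0 0 0 0 0 0.2" --pt "0 0 0 0 0 0 0.2" --pt "0 0 0 0 0 0 0.2" --pt "0 0 0 0 0 0 0.2" --pt "0 0 0 0 0 0 0.2"

```text
t: 8.2
tcp_pos: [0.429, -0.288, 0.0298]
ee_rot: [3.142, 0.0, 2.99]
contact_force: [0.7, 0.1, -0.3]
opening: 0.0512
finger_force: 0.0
```

>>> carry_out --pt "0 0 0.7 0 0 0 0.3" --pt "0 0 1 0 0 0 0.3" --pt "0 0 1.5 0 0 0 0.3" --pt "0 0 2.5 0 0 0 0.3" --pt "0 0 3 0 0 0 0.3" --pt "0 0 3 0 0 0 0" --pt "0 0 3 0 0 0 -1" --pt "0 0 3 0 0 0 -1" --pt "0 0 2 0 0 0 -1" --pt "0 0 1 0 0 0 -1" --pt "0 0 0 0 0 0 -1" --pt "0 0 0 0 0 0 -1"

```text
t: 9.2
tcp_pos: [0.429, -0.288, 0.2365]
ee_rot: [-3.141, 0.0, 2.99]
contact_force: [0.5, -0.1, 0.3]
opening: 0.0
finger_force: 0.0
```

Run:
```python
from h import *
s,p,im,d=save('wrist','w3.png'); E=wristE(s,p); P=cloud(p,d,E); Z=P[...,2]
print(s['t'],s['tcp_pos'],s['ee_rot'],s['opening'])
hsv=cv2.cvtColor(im,cv2.COLOR_RGB2HSV)
m=((hsv[...,0]>95)&(hsv[...,0]<125)&(hsv[...,1]>120)&(hsv[...,2]>70))
x=np.array([np.cos(1.419),np.sin(1.419)]);y=np.array([-x[1],x[0]]); q=P[...,:2]-np.array([.4465,-.174]); bx=q@x;by=q@y
pc=lambda a,g:np.nanpercentile(a[g],[1,50,99]).round(4)
print('pill',pc(bx,m),pc(by,m),pc(Z,m))
f=(Z>.035)&(Z<.046)&(bx<-.1)&(bx>-.2)&(abs(by)<.1); print('front',pc(bx,f),pc(by,f),f.sum())
g=(Z>.065)&(Z<.079)&(abs(bx-.023)<.028)&(abs(by)<.028); print('knob top',pc(Z,g),g.sum())
if g.sum()>50: print(cv2.minAreaRect((P[g][:,:2]*1000).astype(np.float32)))
t=(Z>.082)&(Z<.09)&(abs(by)<.12)&(bx>-.05)&(bx<.1); print('top',pc(bx,t),pc(by,t))
```

```text
9.2 [ 0.42898944 -0.28798642  0.23654084] [-3.14149105e+00  1.71454197e-04  2.99021766e+00] 2.301490211863215e-05
pill [-0.3437 -0.1163 -0.0968] [-0.0719  0.0095  0.0832] [0.0188 0.0318 0.1057]
front [-0.1795 -0.1677 -0.1613] [-0.0961  0.0079  0.0987] 2312
knob top [0.0656 0.0755 0.0782] 727
((450.41644287109375, -147.64097595214844), (48.83942794799805, 55.78879928588867), 80.87567901611328)
top [-0.0181  0.0232  0.0652] [-0.1046  0.0386  0.107 ]
```

View pics/w3.png

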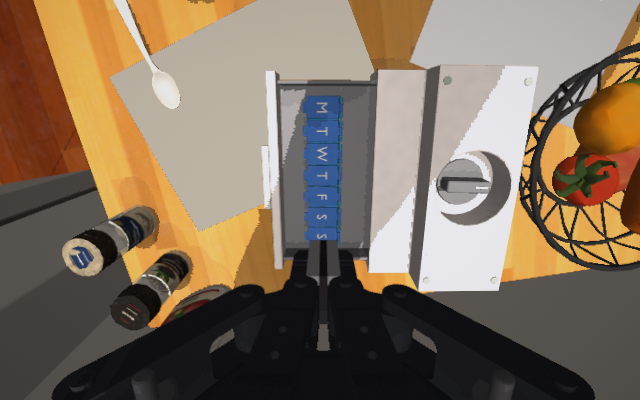

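The organiser lies flat and right way up in the drawer, at about (322,168). The pull ledge is at about (266,177) and the knob bar at about (465,185). Next I'm checking the clearance to the spice jars before pushing.

Run:
```python
from h import *
p=ctrl.camera_params('top'); z=np.load('pics/top0.npz'); P=cloud(p,z['d']); Z=P[...,2]
q=(Z>.025); q[:,:505]=0; q[:,590:]=0; q[:140]=0
n,l,st,c=cv2.connectedComponentsWithStats(q.astype(np.uint8))
for i in range(1,n):
    if st[i,4]>25:
        Q=P[l==i]; print(st[i],np.nanmin(Q,0).round(3),np.nanmax(Q,0).round(3))
x=np.array([np.cos(1.419),np.sin(1.419)]);y=np.array([-x[1],x[0]])
for bx in(-.207,-.194,-.095): print(bx,np.array([.4465,-.174])+bx*x+.015*y)
# knob bar angle: dark-side/bright bar from w3
z=np.load('pics/w3.npz'); im=z['im'][140:235,410:520]; cv2.imwrite('pics/k.png',cv2.resize(im,None,fx=6,fy=6)[:,:,::-1])
```

```text
[ 505  140   85   34 1618] [ 0.554 -0.638  0.025] [ 0.622 -0.38   0.204]
[529 174  31  20 427] [ 0.497 -0.515  0.025] [ 0.54  -0.474  0.113]
[540 200  30  19 430] [ 0.434 -0.54   0.026] [ 0.475 -0.499  0.112]
-0.207 [ 0.40037118 -0.37635151]
-0.194 [ 0.40233696 -0.36350099]
-0.095 [ 0.41730715 -0.26563939]
```

View pics/k.png

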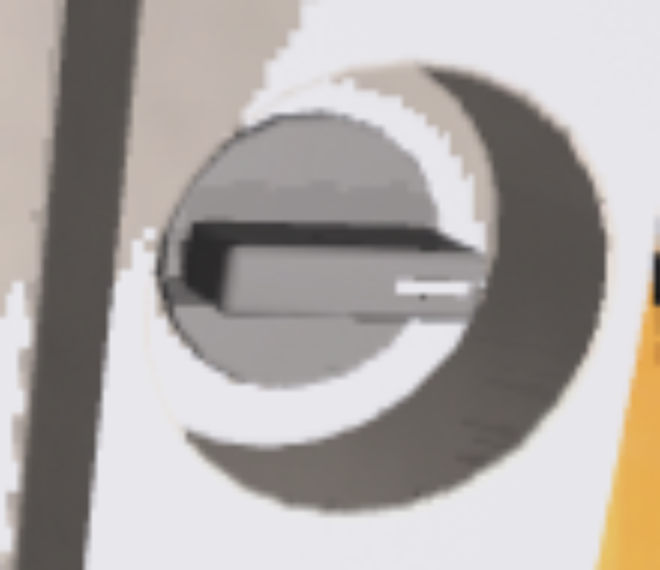

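The crop shows the knob bar with its top from (225,280) to (485,285) in the crop, so it lies roughly along the jaw closing line. The white index mark is at its right end, towards the box back. The spice jars stand at y < -0.47, clear of the gripper. Moving in front of the ledge.

>>> carry_out --pt "-0.8 -3.2 0 0 0 0 -1" --pt "-0.8 -3.3 -1.6 0 0 0 -1" --pt "-0.7 -3.2 -2 0 0 0 -1" --pt "0 0 -3 0 0 0 -1" --pt "0 0 -3 0 0 0 -1" --pt "0 0 -3 0 0 0 -1" --pt "0 0 -3 0 0 0 -1" --pt "0 0 -2 0 0 0 -1" --pt "0 0 -1.4 0 0 0 -1" --pt "0 0 -0.6 0 0 0 -1" --pt "0 0 0 0 0 0 -1"

```text
t: 10.17
tcp_pos: [0.4047, -0.3837, 0.0385]
ee_rot: [3.139, -0.003, 2.99]
contact_force: [-0.4, 0.3, 0.3]
opening: 0.0001
finger_force: 0.0
```

>>> carry_out --pt "0.15 0.99 0 0 0 0 -1" --pt "0.15 0.99 0 0 0 0 -1" --pt "0.15 0.99 0 0 0 0 -1" --pt "0.15 0.99 0 0 0 0 -1" --pt "0.15 0.99 0 0 0 0 -1" --pt "0.15 0.99 0 0 0 0 -1" --pt "0.15 0.99 0 0 0 0 -1" --pt "0.15 0.99 0 0 0 0 -1" --pt "0.15 0.99 0 0 0 0 -1" --pt "0.15 0.99 0 0 0 0 -1" --pt "0 0 0 0 0 0 -1"

```text
t: 11.08
tcp_pos: [0.421, -0.284, 0.0407]
ee_rot: [3.141, -0.001, 2.991]
contact_force: [0.0, -0.2, 0.1]
opening: -0.0001
finger_force: 0.0
```

>>> carry_out --pt "0.08 0.5 0 0 0 0 -1" --pt "0.08 0.5 0 0 0 0 -1" --pt "0.03 0.2 0 0 0 0 -1" --pt "0 0 0 0 0 0 -1"

```text
t: 11.42
tcp_pos: [0.4229, -0.2736, 0.0407]
ee_rot: [3.141, -0.0, 2.99]
contact_force: [-1.2, 0.1, 0.6]
opening: 0.0
finger_force: 0.0
```

>>> carry_out --pt "0.03 0.2 0 0 0 0 -1" --pt "0.03 0.2 0 0 0 0 -1" --pt "0 0 0 0 0 0 -1"

```text
t: 11.67
tcp_pos: [0.4235, -0.2698, 0.0408]
ee_rot: [3.141, -0.0, 2.99]
contact_force: [0.5, 0.1, 0.3]
opening: 0.0003
finger_force: 0.0
```

>>> carry_out --pt "0.03 0.2 0 0 0 0 -1" --pt "0.03 0.2 0 0 0 0 -1" --pt "0 0 0 0 0 0 -1"

```text
t: 11.92
tcp_pos: [0.424, -0.2671, 0.0409]
ee_rot: [-3.139, -0.0, 2.989]
contact_force: [-2.5, -11.2, -3.5]
opening: 0.0002
finger_force: 5.5
```

Run:
```python
from h import *
s,p,im,d=save('wrist','w4.png'); E=wristE(s,p); P=cloud(p,d,E); Z=P[...,2]
print(s['t'],s['tcp_pos'],s['contact_force'])
cv2.imwrite('pics/w4c.png',im[:,:,::-1])
```

```text
11.9167 [ 0.42398964 -0.26705469  0.04091151] [ -2.49293461 -11.15289203  -3.47060169]
```

View pics/w4.png

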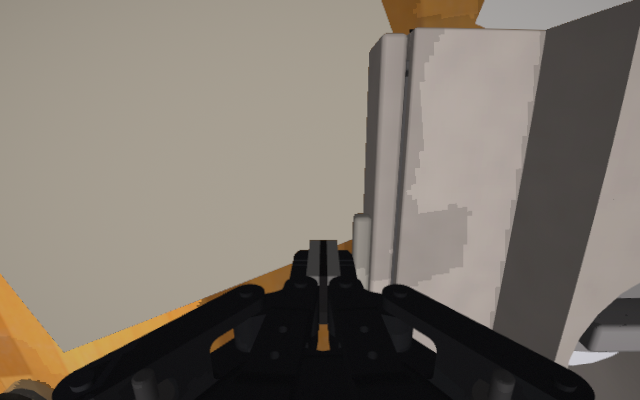

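The wrist view shows the drawer panel flush with the step, with only a thin seam at about (403,150). The force has jumped to 11 N, which means it's at the stop. One small extra push, then back off and rise.

>>> carry_out --pt "0.02 0.1 0 0 0 0 -1" --pt "0 0 0 0 0 0 -1" --pt "0 0 0 0 0 0 -1"

```text
t: 12.22
tcp_pos: [0.424, -0.2668, 0.0409]
ee_rot: [-3.137, -0.0, 2.989]
contact_force: [-4.5, -17.5, -3.1]
opening: -0.0004
finger_force: 8.7
```

>>> carry_out --pt "-0.1 -0.5 0 0 0 0 -1" --pt "-0.15 -1 0 0 0 0 -1" --pt "-0.15 -1 1 0 0 0 -1" --pt "0 0 3 0 0 0 -1" --pt "0 0 3.5 0 0 0 -1" --pt "0 0 3.5 0 0 0 -1" --pt "0 0 3.5 0 0 0 -1" --pt "0 0 3 0 0 0 -1" --pt "0 0 2 0 0 0 -1" --pt "0 0 0 0 0 0 -1" --pt "0 0 0 0 0 0 -1"

```text
t: 13.13
tcp_pos: [0.4208, -0.2906, 0.2366]
ee_rot: [-3.141, 0.002, 2.99]
contact_force: [0.6, -0.8, -0.4]
opening: 0.0001
finger_force: 0.0
```

```bash
cat > knob.py <<'E'
from h import *
import sys
s,p,im,d=save('wrist',sys.argv[1]); E=wristE(s,p); P=cloud(p,d,E); Z=P[...,2]
print(s['t'],s['tcp_pos'],s['ee_rot'],s['joints'])
x=np.array([np.cos(1.419),np.sin(1.419)]);y=np.array([-x[1],x[0]]); q=P[...,:2]-np.array([.4465,-.174]); bx=q@x;by=q@y
pc=lambda a,g:np.nanpercentile(a[g],[1,50,99]).round(4)
g=(Z>.0735)&(Z<.080)&(np.hypot(bx-.023,by)<.027); g=cv2.morphologyEx(g.astype(np.uint8),cv2.MORPH_OPEN,np.ones((3,3)))
n,l,st,c=cv2.connectedComponentsWithStats(g); i=1+st[1:,4].argmax(); vv,uu=np.nonzero(l==i)
W=onplane(p,np.c_[uu,vv],.0765,E)[:,:2]*1000; R=cv2.minAreaRect(W.astype(np.float32)); b=cv2.boxPoints(R)
e=[b[1]-b[0],b[2]-b[1]]; e=max(e,key=np.linalg.norm); print('knob bar',st[i],R,'axis deg',np.degrees(np.arctan2(e[1],e[0])))
f=(Z>.035)&(Z<.055)&(bx<-.02)&(bx>-.12)&(abs(by)<.1); print('front edge',pc(bx,f))
t=(Z>.082)&(Z<.09)&(abs(by)<.12)&(bx>-.05)&(bx<.1); print('top',pc(bx,t),pc(by,t))
E
python3 knob.py w5.png
```

```text
13.1333 [ 0.42075234 -0.29061263  0.2365756 ] [-3.14103537e+00  1.85406420e-03  2.99007461e+00] [-6.04636794e-01  2.36902917e-01 -3.33995702e-02  1.29858291e+00
  3.10606594e-04 -4.53117940e-01]
knob bar [450 188  44  13 516] ((448.7060546875, -151.03787231445312), (41.907779693603516, 11.951800346374512), 81.31298065185547) axis deg 81.31302
front edge [-0.0812 -0.0491 -0.0206]
top [-0.0181  0.0233  0.0653] [-0.1042  0.0389  0.1068]
```

The bar grip is at (0.4487, -0.151) with axis 81.3°, fitted at 41.9 × 12 mm. The drawer front at bx = -0.081 confirms it's shut. Moving over the knob with a +90° turn and a narrow opening.

>>> carry_out --pt "0.24 1.1 0 0 0 0.1 -0.36" --pt "0.24 1.2 0 0 0 0.12 -0.36" --pt "0.23 1.2 0 0 0 0.12 -0.36" --pt "0.23 1.2 0 0 0 0.12 -0.36" --pt "0.23 1.2 0 0 0 0.12 -0.36" --pt "0.23 1.2 0 0 0 0.12 -0.36" --pt "0.23 1.2 0 0 0 0.12 -0.36" --pt "0.23 1.2 0 0 0 0.12 -0.36" --pt "0.23 1.2 0 0 0 0.12 -0.36" --pt "0.23 1.2 0 0 0 0.12 -0.36" --pt "0.23 1.2 0 0 0 0.12 -0.36" --pt "0.23 0.86 0 0 0 0.12 -0.36"

```text
t: 14.18
tcp_pos: [0.4475, -0.1494, 0.2344]
ee_rot: [3.139, 0.0, -1.867]
contact_force: [-0.4, 0.3, 0.2]
opening: 0.0274
finger_force: 0.0
```

>>> carry_out --pt "0 0 0 0 0 0.12 -0.36" --pt "0 0 -2 0 0 0.031 -0.36" --pt "0 0 -2.5 0 0 0 -0.36" --pt "0 0 -2.5 0 0 0 -0.36" --pt "0 0 -1.5 0 0 0 -0.36" --pt "0 0 -0.5 0 0 0 -0.36" --pt "0 0 0 0 0 0 -0.36" --pt "0 0 0 0 0 0 -0.36" --pt "0 0 0 0 0 0 -0.36"

```text
t: 14.93
tcp_pos: [0.4486, -0.1506, 0.1466]
ee_rot: [-3.141, -0.0, -1.722]
contact_force: [0.4, -0.5, -0.3]
opening: 0.0272
finger_force: 0.0
```

```bash
python3 knob.py w6.png
```

```text
14.9333 [ 0.44856287 -0.15059471  0.1466151 ] [-3.14054978e+00 -1.23563554e-04 -1.72204928e+00] [-3.23939651e-01  2.02095609e-01 -3.09744866e-01  1.05790726e+00
  5.74713113e-05 -1.74348306e+00]
knob bar [ 312  190   19   59 1027] ((449.4450988769531, -150.83831787109375), (41.32103729248047, 11.77823257446289), 80.72661590576172) axis deg 80.726616
front edge [-0.0799 -0.0489 -0.0204]
top [-0.0179  0.0161  0.0648] [-0.1054  0.002   0.1066]
```

View pics/w6.png

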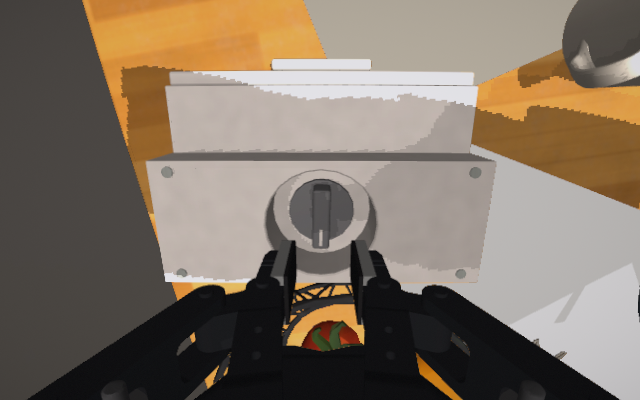

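The wrist view shows the shut drawer at the top and the bar centred in the well at about (321,216), midway between the fingers. Descending into the well and gripping.

>>> carry_out --pt "0.05 0 -1 0 0 0 -0.36" --pt "0 0 -1.5 0 0 0 -0.36" --pt "0 0 -1.3 0 0 0 -0.36" --pt "0 0 -1 0 0 0 -0.36" --pt "0 0 -0.8 0 0 0 -0.36" --pt "0 0 -0.6 0 0 0 -0.36" --pt "0 0 -0.5 0 0 0 -0.36" --pt "0 0 0 0 0 0 -0.36" --pt "0 0 0 0 0 0 -0.36"

```text
t: 15.73
tcp_pos: [0.4487, -0.1504, 0.0789]
ee_rot: [-3.142, -0.0, -1.722]
contact_force: [-0.0, -0.0, 0.8]
opening: 0.0273
finger_force: 0.0
```

>>> carry_out --pt "0 0 0 0 0 0 -1" --pt "0 0 0 0 0 0 -1" --pt "0 0 0 0 0 0 -1" --pt "0 0 0 0 0 0 -1" --pt "0 0 0 0 0 0 -1" --force 30

```text
t: 16.15
tcp_pos: [0.4499, -0.1506, 0.0795]
ee_rot: [-3.139, 0.0, -1.722]
contact_force: [5.8, 0.1, -2.3]
opening: 0.0112
finger_force: 34.9
```

>>> carry_out --pt "0.1 0 0 0 0 -0.05 -1" --pt "0 0 0 0 0 -0.1 -1" --pt "0 0 0 0 0 -0.1 -1" --pt "0 0 0 0 0 -0.1 -1" --pt "0 0 0 0 0 -0.1 -1" --pt "0 0 0 0 0 -0.1 -1" --pt "0 0 0 0 0 -0.1 -1" --pt "0 0 0 0 0 -0.1 -1" --pt "0 0 0 0 0 -0.1 -1" --pt "0 0 0 0 0 -0.1 -1" --pt "0 0 0 0 0 0 -1"

```text
t: 17.07
tcp_pos: [0.4499, -0.1504, 0.0795]
ee_rot: [-3.141, 0.001, -2.679]
contact_force: [-2.1, 1.3, 6.0]
opening: 0.0111
finger_force: 35.9
```

```bash
python3 -c "
from h import *
s=ctrl.get_state();print(s['ee_rot'],s['wrist_torque'],s['joints'])"
```

```text
[-3.14122676e+00  7.46022750e-04 -2.67870717e+00] [ 0.47641711  0.45464447 -0.0827571 ] [-3.22769847e-01  2.62997808e-01 -4.15389802e-01  8.91622543e-01
  2.68994533e-04 -7.85655086e-01]
```

Turned 0.96 rad so far and the torque is low. Continuing in smaller steps.

>>> carry_out --pt "0 0 0 0 0 -0.08 -1" --pt "0 0 0 0 0 -0.08 -1" --pt "0 0 0 0 0 -0.06 -1" --pt "0 0 0 0 0 -0.06 -1" --pt "0 0 0 0 0 -0.05 -1" --pt "0 0 0 0 0 -0.04 -1" --pt "0 0 0 0 0 0 -1" --pt "0 0 0 0 0 0 -1"

```text
t: 17.73
tcp_pos: [0.4499, -0.1503, 0.0795]
ee_rot: [3.142, 0.001, -3.042]
contact_force: [-1.5, 1.7, 5.6]
opening: 0.011
finger_force: 35.9
```

```bash
python3 -c "
from h import *
s=ctrl.get_state();print(s['ee_rot'],s['wrist_torque'],s['joints'])"
```

```text
[ 3.14152045e+00  9.43480328e-04 -3.04225181e+00] [ 0.57784665  0.37734109 -0.05864901] [-3.22735830e-01  2.62974734e-01 -4.15368710e-01  8.91621782e-01
  4.52370229e-04 -4.22076516e-01]
```

>>> carry_out --pt "0 0 0 0 0 -0.03 -1" --pt "0 0 0 0 0 -0.03 -1" --pt "0 0 0 0 0 -0.03 -1" --pt "0 0 0 0 0 0 -1" --pt "0 0 0 0 0 0 -1"

```text
t: 18.15
tcp_pos: [0.4499, -0.1503, 0.0795]
ee_rot: [3.141, 0.001, -3.132]
contact_force: [-2.4, 2.3, 6.6]
opening: 0.0109
finger_force: 35.9
```

```bash
python3 -c "
from h import *
s=ctrl.get_state();print(s['ee_rot'],s['wrist_torque'],s['joints'])"
```

```text
[ 3.14146238e+00  9.01287675e-04 -3.13188946e+00] [0.61719187 0.38605196 0.18468672] [-3.22685248e-01  2.62963538e-01 -4.15367793e-01  8.91655548e-01
  4.17235624e-04 -3.32388336e-01]
```

>>> carry_out --pt "0 0 0 0 0 -0.03 -1" --pt "0 0 0 0 0 -0.02 -1" --pt "0 0 0 0 0 0 -1" --pt "0 0 0 0 0 0 -1"

```text
t: 18.48
tcp_pos: [0.4499, -0.1503, 0.0795]
ee_rot: [3.142, 0.001, 3.102]
contact_force: [-1.5, 1.5, 6.1]
opening: 0.0111
finger_force: 42.4
```

```bash
python3 -c "
from h import *
s=ctrl.get_state();print(s['ee_rot'],s['wrist_torque'],s['joints'])"
```

```text
[3.14156559e+00 9.33783890e-04 3.10197264e+00] [0.41149955 0.25495335 0.88466413] [-3.22633746e-01  2.62980025e-01 -4.15338120e-01  8.91589103e-01
  2.86745931e-04 -2.83013612e-01]
```

The torque has risen to 0.88 N m, so the knob is at the locked stop. Releasing and rising.

>>> carry_out --pt "0 0 0 0 0 0 -0.36" --pt "0 0 0 0 0 0 -0.36" --pt "0 0 0 0 0 0 -0.36" --pt "0 0 0 0 0 0 -0.36" --pt "0 0 1 0 0 0 -0.36" --pt "0 0 2 0 0 0 -0.36" --pt "0 0 3 0 0 0 -0.36" --pt "0 0 3 0 0 0 -0.36" --pt "0 0 2.5 0 0 0 -0.36" --pt "0 0 1.5 0 0 0 -0.36" --pt "0 0 0 0 0 0 -0.36" --pt "0 0 0 0 0 0 -0.36"

```text
t: 19.48
tcp_pos: [0.45, -0.1506, 0.2098]
ee_rot: [-3.141, 0.002, 3.101]
contact_force: [0.7, 0.7, -1.2]
opening: 0.0274
finger_force: 0.0
```

```bash
python3 knob.py w7.png; python3 -c "
from h import *
save('top','top1.png')"
```

```text
19.4833 [ 0.45003037 -0.15057016  0.20981545] [-3.14105423e+00  1.73323986e-03  3.10112716e+00] [-3.22848656e-01  1.69890269e-01 -1.84969792e-01  1.21412164e+00
 -3.41380008e-05 -2.82382730e-01]
knob bar [315 170  16  47 631] ((448.77362060546875, -150.61322021484375), (41.481201171875, 11.826887130737305), 1.0703314542770386) axis deg 1.0703522
front edge [-0.0797 -0.0486 -0.0236]
top [-0.0174  0.0258  0.065 ] [-0.1035  0.049   0.107 ]
```

View pics/w7.png

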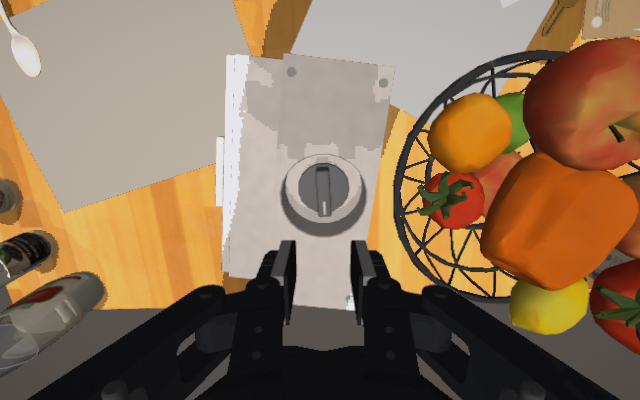

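View pics/top1.png

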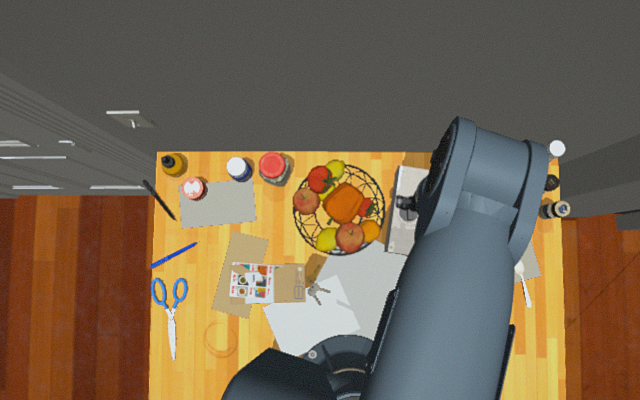

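The wrist view shows the bar at about (323,190), now turned 80.2° = 1.40 rad from its first axis, which is the locked stop, and the drawer front flush at about (232,165). The top view shows the pot (193,188), tablet jar (239,168) and jar (275,167) where they started.

```bash
python3 -c "
from h import *
print(ctrl.finish_job())"
```

```text
the job is handed in; nothing more can be done
None
```

The organiser is flat and right way up in the shut drawer, the knob is turned clockwise to its locked stop (about 1.40 rad), the jars and pot have not moved, and the job was handed in at about 20 s.

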